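# Stack a flow cell in its leaning assembly nest

### The job

Put the flow cell together in the leaning assembly nest: lay the black cell body flat in the pocket, then the white spacer frame on it, then the steel-framed window on top, setting each part down rather than dropping it. Then push the nest's side slide in by its red knob until it closes on the stack, so that all three parts sit square in the corner of the two fences. Do not shift or knock over the other things on the bench.

Things in the scene. Friction and masses are not known exactly. Their poses are not given: they have to be found in the camera images.
- nest_bed: Blue bed of the assembly nest, fixed, leaning 30 deg towards the robot. Origin: on the raised pocket floor under the centre of a squared stack, 45 mm over the bench. x runs up the slope, y level to the left, z square out of the bed. Pocket floor 70 x 38 mm at z = 0; beside it the bed is 6 mm lower, room for fingertips. Parts lie with their 76 mm along x, 48 along y. Parts slide easily on it
- lower_fence (a point): Top middle of the inner face of the lower fence (x = -38 mm of nest_bed), which a squared stack touches; 8 mm thick, y from -24 to +32 mm, 36 mm high above the pocket floor, with a bevel above it flaring outward to 42 mm. A part let go flat in the pocket runs down to it by itself
- left_fence (a point): On the plane of the left fence's inner face (y = +24 mm of nest_bed), which a squared stack touches, at x = 0, z = 36 mm. Two pieces, x -38 to -24 and +25 to +39 mm, 8 mm thick, 36 mm high plus outward bevels to 42 mm; the 49 mm gap between them is open down to the bed for a finger
- upper_stop (a point): Top middle of the inner face of the upper stop (x = +43 mm of nest_bed: 5 mm of play along the slope); 6 mm thick, y -16 to +24 mm, 36 mm high plus outward bevel to 42 mm
- nest_slide (a joint): Side slide on the right of the pocket, m: 0 = open (10 mm of play beside the stack), grows as it moves to +y of nest_bed; meets a squared stack at 0.010, end stop 0.014. About 2 N of friction, no spring: it stays where it is left
- slide_pads (a point): Midway between the slide's two white pads, on their faces (y = -34 mm of nest_bed when open, z = 15); moves with the slide. Pads 12 mm wide at x = -30 and +30 mm, reaching up to z = 32. The 48 mm gap between them is room for a finger, open back to a cross bar at y = -67 mm
- slide_knob (a point): Middle of the slide's upright round red knob, 20 mm across, 26 mm tall, axis along z of nest_bed; at x = 0, y = -73, z = 37 mm of nest_bed when open; moves with the slide. The cross bar below it is 12 mm wide in y and its top lies at z = 14 mm
- cell_body: Black plastic flow-cell body, block 76 x 48 x 16 mm (x, y, z), 100 g, lying flat on the bench, milled steel-coloured channel up. Origin: centre of its underside; x along its length. A half turn makes no difference
- spacer: White spacer frame 76 x 48 x 10 mm with a 44 x 20 mm opening, 40 g, lying flat. Origin: centre of its underside; x along its length. Either way round
- window: Steel-framed window 76 x 48 x 10 mm with a glass pane, 90 g, lying flat. Origin: centre of its underside; x along its length. Either way round
- dropper_1: Bystander: white dropper bottle with a red cone cap, 26 mm across, 78 tall. Origin: centre of its underside
- dropper_2: Bystander: white dropper bottle with a blue cone cap, 26 mm across, 78 tall. Origin: centre of its underside
- vial_1: Bystander: brown glass vial with a grey cap, 22 mm across, 50 tall. Origin: centre of its underside
- micro_tube: Bystander: small capped tube with an orange cap standing on end, 14 mm across, 52 tall. Origin: centre of its underside
- timer: Bystander: white bench timer lying flat, 58 x 62 x 14 mm. Origin: centre of its underside

How it is judged:
By the outcome, as a careful person would: the job done as asked, in the order asked, and still so for the second after the job is handed in, with the robot touching nothing.
It also fails if it takes over 69 s, if anything falls off the work surface, if the arm or the gripper's body presses on something with over 40 N, if the wrist force passes 120 N, or if a joint passes its speed limit or range.

### The arm

A 7-joint arm with a two-finger parallel gripper is mounted at the origin on a cart in front of the work surface, level with it; the furniture and walls round the work are solid. World frame = base frame: x ahead of the robot, y to its left, z up, the work surface at z = 0. Lengths are in mm, angles in rad, forces in N, time in s.
With the tool pointing down it reaches from about 425 to 1025 mm from the base axis. Payload 3.6 kg.
Tool frame: the origin (TCP) lies at the very end of the fingers, on their centre line; the grasp point (between the pads) lies 19 mm behind it; z points along the fingers, y is the line along which they close (so a half turn about z gives the same grasp; the last joint's range is limited). The gripper opens to 85 mm and grips with 20 to 120 N. Pads are 22 mm wide; open, the fingers measure 114 mm over their backs; the gripper's body (76 mm by 85 mm) begins 54 mm behind the grasp point. The pads swing forward as they close: fully open they stand 13 mm farther back than shut.
Start: joints at [-0.093, 0.591, 0.048, 1.609, -0.033, 0.943, -0.034], TCP at [725.003, 0.003, 231.302] pointing down, gripper open.
Joint ranges: [-2.69, 2.69], [-0.47, 2.24], [-1.27, 1.36], [0.19, 2.51], [-1.53, 4.68], [0.08, 2.07], [-3.09, 3.09]. Speed limits (rad/s): [2.57, 2.57, 3.14, 3.14, 3.14, 3.14, 3.14].

### API

Orientations are given as a unit quaternion [x, y, z, w].
In Python, from rig import manip gives the robot as it stands. The module is installed in compiled form; this text tells all that it offers. Calls block until the motion is done:
- manip.move_pose(position, orientation): joint-space move of the TCP to a pose.
- manip.movel(position, v=150, orientation=None): straight line of the TCP; orientation=None keeps the orientation; v is the mean speed in mm/s.
- manip.goto_joints(angles): joint-space move.
- manip.set_gripper(opening, force=None): finger opening in mm; force is the grip in N (None keeps the last); returns when the fingers have stopped.
- manip.dwell(seconds).
- manip.ik(position, orientation): joint angles nearest the present ones, or None.
- manip.grab_frame(name): name is "scene" or "side" or "wrist"; returns a dict with "frame" (420x560x3 uint8, red, green, blue), "z_map" (420x560 float32, mm along the optical axis (not along the pixel's ray), 0 where there is no reading), "fx", "fy", "cx", "cy" (pixels), "pose" (4x4, takes a point from camera to world coordinates); the wrist camera has in their place "hand_eye" (4x4, takes a point from camera to tool coordinates, whose origin is the TCP and whose axes are the flange's). Camera axes: x right, y up, looking along -z (the intrinsics and any distortion apply to the point x, -y, -z); pixel columns grow to the right and rows downward; lengths in mm; the calibration is good to about 2 mm. A picture is of the moment at which its call begins: read the wrist's pose just before it.
A pose or a line that the arm cannot do raises manip.IKError and nothing moves.
- manip.sign_off(): hands the job in; it is judged then, once.
Readings, each from a call of its own:
- manip.current_clock(): time.
- manip.current_joint_positions(): joint angles.
- manip.current_joint_velocities(): joint speeds.
- manip.current_tau(): joint torques, N m.
- manip.current_tcp_pos(): TCP position.
- manip.current_eef_rot(): TCP orientation.
- manip.current_force(): force on the tool from outside, world axes, zero at the start.
- manip.current_wrist_torque(): the same for the moment, N m.
- manip.current_grip_width(): finger opening in mm.
- manip.current_grasp_force(): force on a finger pad.
Only numpy, scipy, OpenCV 4.12 (cv2) and the standard library are available. Lean on these libraries where they do the work, as an engineer would, in place of code of your own. Each camera call takes 0.05 s, during which the arm holds its last target. There are 200 camera calls.

## Working session

There is one attempt and no reset: what is moved stays moved. The work goes in short steps, each a Python script; the robot and the scene stay as the last script left them, time stands still between calls to the robot, and variables do not carry over. Pictures are saved under pics/ and viewed, at most 10 in all, crops included, and the job is handed in when it is done.

```bash
mkdir -p pics; ls; cat > h.py <<'E'
import numpy as np, cv2
from scipy.spatial.transform import Rotation as R
from rig import manip as m
def grab(name):
    p=np.array(m.current_tcp_pos()); q=m.current_eef_rot()
    f=m.grab_frame(name)
    if name=="wrist":
        T=np.eye(4); T[:3,:3]=R.from_quat(q).as_matrix(); T[:3,3]=p
        f["pose"]=T@np.array(f["hand_eye"])
    f["pose"]=np.array(f["pose"]); return f
def cloud(f):
    z=f["z_map"].astype(float); v,u=np.mgrid[:z.shape[0],:z.shape[1]]
    P=np.stack([(u-f["cx"])/f["fx"]*z,-(v-f["cy"])/f["fy"]*z,-z],-1)
    W=P@f["pose"][:3,:3].T+f["pose"][:3,3]; W[z<=0]=np.nan; return W
def save(f,n): cv2.imwrite("pics/"+n,f["frame"][:,:,::-1])
E
python3 - <<'E'
from h import *
fs=[]
for n in["scene","side","wrist"]:
    f=grab(n); fs.append(f); print(n,[k for k in f],f["fx"],f["fy"],f["cx"],f["cy"],f.get("dist"));print(f["pose"].round(3))
    np.save(n+"_c.npy",cloud(f)); np.save(n+"_f.npy",f["frame"]); save(f,n+"0.png")
print(m.current_clock())
E
```

```text
pics
scene ['frame', 'z_map', 'fx', 'fy', 'cx', 'cy', 'pose'] 498.95273824265627 498.95273824265627 282.5051851145464 208.0492609995862 None
[[-5.41000e-01  3.95000e-01 -7.43000e-01 -5.41988e+02]
 [-8.41000e-01 -2.38000e-01  4.86000e-01  6.83871e+02]
 [ 1.50000e-02  8.87000e-01  4.61000e-01  7.48493e+02]
 [ 0.00000e+00  0.00000e+00  0.00000e+00  1.00000e+00]]
side ['frame', 'z_map', 'fx', 'fy', 'cx', 'cy', 'pose'] 452.9597338343583 452.9597338343583 279.22495628244184 213.3304758545354 None
[[ 9.990000e-01  2.600000e-02 -2.800000e-02  4.692680e+02]
 [-3.600000e-02  4.260000e-01 -9.040000e-01 -1.049369e+03]
 [-1.200000e-02  9.040000e-01  4.270000e-01  5.887570e+02]
 [ 0.000000e+00  0.000000e+00  0.000000e+00  1.000000e+00]]
wrist ['frame', 'z_map', 'fx', 'fy', 'cx', 'cy', 'hand_eye', 'pose'] 353.6527654801485 353.6527654801485 278.0391794542562 205.99697104948325 None
[[ 1.00000e+00 -1.00000e-03  2.00000e-03  7.24999e+02]
 [ 1.00000e-03  9.51000e-01  3.08000e-01  7.94280e+01]
 [-2.00000e-03 -3.08000e-01  9.51000e-01  3.73265e+02]
 [ 0.00000e+00  0.00000e+00  0.00000e+00  1.00000e+00]]
0.15
```

View pics/scene0.png

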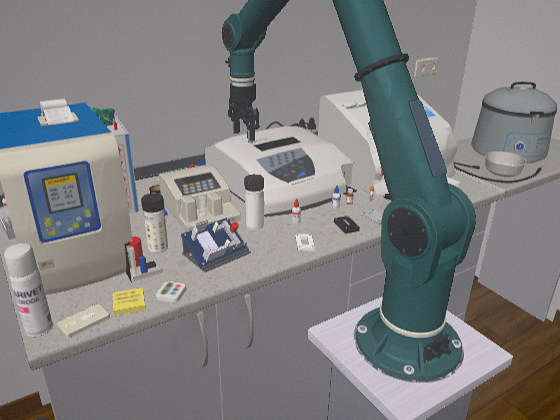

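View pics/side0.png

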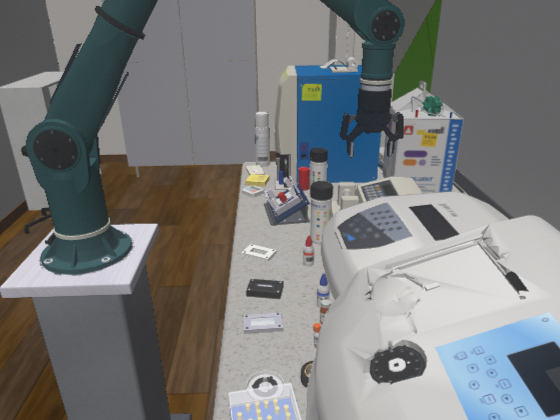

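View pics/wrist0.png

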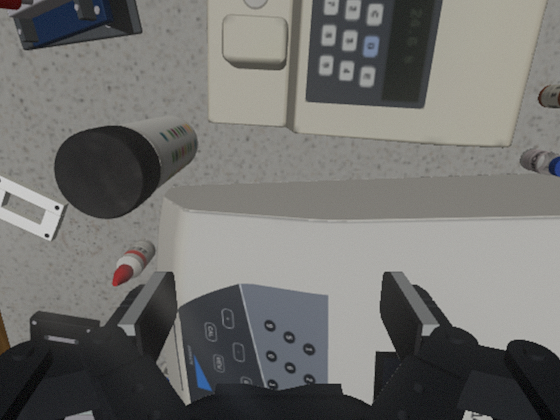

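Scene view: nest near (215,245) with its red knob at (235,226), spacer (304,241), body (346,224), window (372,216). In the side view they are at (287,205), (259,252), (265,288) and (263,322). Tall bottles stand next to the nest, and a big instrument lies behind the parts.

```bash
python3 - <<'E'
from h import *
S=np.load("scene_c.npy"); D=np.load("side_c.npy"); 
fS=np.load("scene_f.npy").astype(int); fD=np.load("side_f.npy").astype(int)
for n,C,pts in [("scene",S,dict(nest=(215,245),knob=(235,226),sp=(304,235),body=(346,224),win=(372,216),bottle=(255,183))),
                ("side",D,dict(nest=(287,205),knob=(283,197),sp=(247,252),body=(265,288),win=(263,322),bottle=(320,190),bench=(240,300)))]:
    for k,(u,v) in pts.items(): print(n,k,C[v,u].round(1))
# plan rectangles of parts from side cloud: heights
W=D
for k,z,y0 in[("sp",10,None),("body",16,None),("win",10,None)]:
    u,v=dict(sp=(247,252),body=(265,288),win=(263,322))[k]
    c=W[v,u]; 
    mk=(np.abs(W[...,2]-z)<5)&(np.hypot(W[...,0]-c[0],W[...,1]-c[1])<75)
    mk=mk.astype(np.uint8); n,l,st,_=cv2.connectedComponentsWithStats(mk)
    lab=l[v,u]
    P=W[l==lab]; r=cv2.minAreaRect(P[:,:2].astype(np.float32)); print(k,lab,len(P),P[:,2].mean().round(1),r)
# red knob
for n,C,F in(("scene",S,fS),("side",D,fD)):
    red=(F[...,0]>130)&(F[...,1]<70)&(F[...,2]<70)
    nn,l,st,ce=cv2.connectedComponentsWithStats(red.astype(np.uint8))
    for i in range(1,nn):
        if st[i,4]>12: print(n,"red",ce[i].round(1),st[i,4],np.nanmedian(C[l==i],0).round(1))
    blu=(F[...,2]>F[...,0]+35)&(F[...,2]<190)&(F[...,0]<90)
    nn,l,st,ce=cv2.connectedComponentsWithStats(blu.astype(np.uint8))
    for i in range(1,nn):
        if st[i,4]>40: print(n,"blue",ce[i].round(1),st[i,4],np.nanmedian(C[l==i],0).round(1))
E
```

```text
scene nest [516.4 206.7  37.2]
scene knob [506.8 149.5  84. ]
scene sp [470.5 -55.   11.5]
scene body [ 453.5 -197.5   14.9]
scene win [ 462.  -310.2    6.9]
scene bottle [591.8  37.6 151.6]
side nest [528.8 141.5  52.1]
side knob [nan nan nan]
side sp [417.  -47.8   9.4]
side body [ 461.5 -215.    13.4]
side win [ 456.4 -321.     5. ]
side bottle [6.049e+02 1.000e-01 1.548e+02]
side bench [ 406.6 -236.4   -1.2]
sp 1 265 8.2 ((446.868896484375, -44.70475769042969), (52.135292053222656, 78.78923034667969), 60.080810546875)
body 1 463 14.5 ((461.3062438964844, -207.71469116210938), (51.28961181640625, 75.44636535644531), 79.44908142089844)
win 1 638 8.2 ((455.96533203125, -321.56134033203125), (75.5896987915039, 52.33272933959961), 2.7387142181396484)
scene red [296.  203.2] 25 [567.1 -90.3  63.7]
scene red [233.4 226. ] 43 [510.7 154.   84.6]
scene red [135.1 247.1] 120 [584.  401.3  66.9]
scene blue [370.4  28.6] 1721 [181.3  26.1 621.3]
scene blue [413.4 145.9] 3511 [ 44.6  22.7 438. ]
scene blue [ 47.3 126.4] 2807 [679.7 548.4 373.8]
scene blue [131.4 172.7] 227 [879.4 306.4 136.9]
[... 218 characters left out ...]
8.9] 371 [520.3 259.8  37.3]
scene blue [447.1 254.8] 155 [-45.4 -17.8 239.7]
scene blue [405.6 263.2] 126 [-13.   60.3 229.5]
scene blue [142.8 264.5] 98 [516.4 405.3  44.4]
scene blue [379.2 342.9] 61 [ 1.3 80.9 33.5]
scene blue [401.1 353. ] 512 [-38.5  60.9  24.2]
scene blue [421.3 357.4] 101 [-72.6  41.7  33.7]
side red [303.1 176.1] 109 [595.4 382.1  52. ]
side red [280.6 193.8] 13 [511.8 143.4  86.7]
side red [308.2 241.4] 33 [566.9 -99.8  63.3]
side blue [334.1 125.3] 6356 [698.3 414.3 204. ]
side blue [451.  153.9] 755 [1047.2  279.   149.9]
side blue [351.  126.5] 89 [754.  411.1 212.2]
side blue [280.5 177. ] 52 [519.8 396.1  44.3]
side blue [323.  280.3] 62 [ 582.  -266.9   63. ]
```

```bash
cat >> h.py <<'E'
def nestR(yaw):  # columns x up slope, y, z
    return (R.from_euler('z',yaw)*R.from_euler('y',-np.pi/6)).as_matrix()
def toolq(Rn,flip):  # tool pointing along -z of frame Rn, tool y along +-y of Rn
    s=-1 if flip else 1
    y=s*Rn[:,1]; z=-Rn[:,2]; return R.from_matrix(np.c_[np.cross(y,z),y,z]).as_quat()
E
python3 - <<'E'
from h import *
print(R.from_quat(m.current_eef_rot()).as_matrix().round(3))
f=m.grab_frame("wrist"); print(np.array(f["hand_eye"]).round(3))
Rn=nestR(0); o=np.array([529,223,45.])
print(Rn.round(2))
for fl in(0,1):
    for h in(0,110): print("nest",fl,h,np.round(m.ik(o+Rn[:,2]*h,toolq(Rn,fl)) if m.ik(o+Rn[:,2]*h,toolq(Rn,fl)) is not None else [0],2))
    for n,p,a in(("sp",(447,-45),-30),("body",(461,-208),-11),("win",(456,-322),2.7)):
        Rp=R.from_euler('z',a,degrees=True).as_matrix()
        for h in(0,100):
            j=m.ik([*p,h],toolq(Rp,fl)); print(n,fl,h,None if j is None else np.round(j,2))
E
```

```text
[[-0.     1.    -0.002]
 [ 1.     0.    -0.   ]
 [-0.    -0.002 -1.   ]]
[[   0.       0.951    0.308   79.414]
 [   1.      -0.      -0.       0.462]
 [  -0.       0.308   -0.951 -143.044]
 [   0.       0.       0.       1.   ]]
[[ 0.87 -0.   -0.5 ]
 [ 0.    1.   -0.  ]
 [ 0.5   0.    0.87]]
nest 0 0 [ 0.1   0.98 -1.07  2.34  1.92  1.14 -0.74]
nest 0 110 [ 0.06  0.67 -1.07  2.41  1.7   0.94 -0.74]
sp 0 0 [ 0.03  0.7  -0.05  2.34  0.29  0.1   0.75]
sp 0 100 [ 0.13  0.49 -0.17  2.31  0.22  0.36  0.82]
body 0 0 [ 0.43  0.72 -0.13  2.22  0.4   0.23  1.32]
body 0 100 [ 0.52  0.54 -0.25  2.19  0.3   0.45  1.41]
win 0 0 [ 0.7   0.75 -0.23  2.1   0.48  0.34  1.69]
win 0 100 [ 0.77  0.59 -0.33  2.07  0.36  0.54  1.8 ]
nest 1 0 [-0.26  0.74 -0.51  2.36  2.07  0.71  2.1 ]
nest 1 110 [-0.76  0.45  0.04  2.44  2.01  0.35  2.03]
sp 1 0 [-0.08  0.71  0.11  2.35 -0.68  0.12 -1.41]
sp 1 100 [-0.3   0.52  0.41  2.33 -0.56  0.38 -1.52]
body 1 0 [ 0.21  0.73  0.18  2.23 -0.56  0.22 -0.88]
body 1 100 [ 0.06  0.56  0.37  2.21 -0.46  0.45 -0.96]
win 1 0 [ 0.41  0.75  0.17  2.11 -0.4   0.31 -0.61]
win 1 100 [ 0.31  0.6   0.31  2.09 -0.36  0.51 -0.63]
```

```bash
python3 - <<'E'
from h import *
Rn=nestR(0); o=np.array([529,223,45.]); t=m.current_clock()
m.move_pose(list(o+Rn[:,2]*140-Rn[:,0]*15),list(toolq(Rn,0)))
f=grab("wrist"); C=cloud(f); np.save("n_c.npy",C); np.save("n_f.npy",f["frame"]); np.save("n_p.npy",f["pose"]); save(f,"nest1.png")
print(m.current_clock()-t,np.round(m.current_joint_positions(),2),m.current_tcp_pos())
N=(C-o)@Rn
# plane near expected pocket floor
a=(np.abs(N[...,0])<60)&(np.abs(N[...,1])<60)
h,e=np.histogram(N[...,2][a],bins=np.arange(-30,60,2)); print(dict(zip(e[:-1].astype(int),h)))
E
```

```text
1.5333 [ 0.02  0.59 -1.07  2.44  1.64  0.9  -0.76] [447.23772569 222.7728541  158.88959631]
{np.int64(-30): np.int64(26), np.int64(-28): np.int64(35), np.int64(-26): np.int64(42), np.int64(-24): np.int64(39), np.int64(-22): np.int64(50), np.int64(-20): np.int64(59), np.int64(-18): np.int64(21), np.int64(-16): np.int64(0), np.int64(-14): np.int64(0), np.int64(-12): np.int64(1), np.int64(-10): np.int64(332), np.int64(-8): np.int64(2384), np.int64(-6): np.int64(2004), np.int64(-4): np.int64(1854), np.int64(-2): np.int64(2758), np.int64(0): np.int64(1894), np.int64(2): np.int64(1924), np.int64(4): np.int64(376), np.int64(6): np.int64(267), np.int64(8): np.int64(532), np.int64(10): np.int64(127), np.int64(12): np.int64(112), np.int64(14): np.int64(114), np.int64(16): np.int64(134), np.int64(18): np.int64(108), np.int64(20): np.int64(117), np.int64(22): np.int64(131), np.int64(24): np.int64(122), np.int64(26): np.int64(131), np.int64(28): np.int64(138), np.int64(30): np.int64(282), np.int64(32): np.int64(152), np.int64(34): np.int64(134), np.int64(36): np.int64(244), np.int64(38): np.int64(403), np.int64(40): np.int64(367), np.int64(42): np.int64(468), np.int64(44): np.int64(428), np.int64(46): np.int64(64), np.int64(48): np.int64(0), np.int64(50): np.int64(0), np.int64(52): np.int64(0), np.int64(54): np.int64(0), np.int64(56): np.int64(0)}
```

View pics/nest1.png

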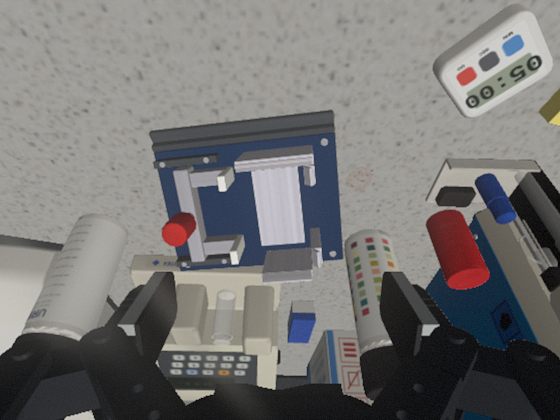

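Nest seen from the wrist: pocket floor around (277,205), lower fence at the top (275,158), upper stop (290,265), left fence pieces on the right side (310,175) and (317,245), knob (180,230). The nest is yawed a few degrees.

```bash
python3 - <<'E'
from h import *
C=np.load("n_c.npy"); F=np.load("n_f.npy").astype(int); T=np.load("n_p.npy")
Rn=nestR(0); o=np.array([529,223,45.]); N=(C-o)@Rn
bright=F.min(-1)>135
mk=np.zeros(bright.shape,np.uint8); mk[160:250,240:308]=bright[160:250,240:308]
nn,l=cv2.connectedComponents(cv2.erode(mk,np.ones((3,3),np.uint8))); l0=l==l[205,277]
P=C[l0]; ok=np.isfinite(P[:,0]); P=P[ok]
# robust plane
for _ in range(4):
    c=P.mean(0); n=np.linalg.svd(P-c)[2][2]; n*=np.sign(n[2]); d=(P-c)@n; P=P[np.abs(d)<max(1.5,2*d.std())]
print("normal",n.round(3),"tilt",np.degrees(np.arccos(n[2])).round(2),"yaw from normal",np.degrees(np.arctan2(-n[1],-n[0])).round(2),"rms",d.std(),len(P))
# rays onto that plane, outline
vis=cv2.dilate(l0.astype(np.uint8),np.ones((3,3),np.uint8))
K=np.array([[353.65,0,278.04],[0,353.65,206.0],[0,0,1]])
def onplane(uv,c,n):
    uv=np.asarray(uv,float); r=np.c_[(uv[:,0]-K[0,2])/K[0,0],-(uv[:,1]-K[1,2])/K[1,1],-np.ones(len(uv))]@T[:3,:3].T
    t=((c-T[:3,3])@n)/(r@n); return T[:3,3]+r*t[:,None]
cnt=max(cv2.findContours(vis,cv2.RETR_EXTERNAL,cv2.CHAIN_APPROX_NONE)[0],key=len)[:,0]
Q=onplane(cnt,c,n)
q=((Q-o)@Rn)[:,:2]; r=cv2.minAreaRect(q.astype(np.float32)); print("floor rect in nest0",r)
ctr=np.array([*r[0],0]); 
# plane z there
Z=((P-o)@Rn)[:,2]; print("floor z",np.median(Z))
print("centre world",onplane([np.mean(cnt,0)],c,n), "c",c)
red=(F[...,0]>140)&(F[...,1]<70)&(F[...,2]<70); red[:,:120]=0;red[:,240:]=0
p=N[red]; print("knob",np.nanmedian(p,0),np.nanpercentile(p,[5,95],axis=0).round(1)); top=p[p[:,2]>np.nanpercentile(p[:,2],95)-2.5]; print("top",cv2.minAreaRect(top[:,:2].astype(np.float32)),np.median(top[:,2]))
# bench height check, bottles
for u,v in((90,235),(375,245),(460,230),(225,300)): print(u,v,C[v,u].round(0))
print("bench",np.nanmedian(C[20:60,200:380].reshape(-1,3),0))
E
```

```text
normal [-0.495 -0.068  0.866] tilt 29.99 yaw from normal 7.76 rms 0.6706833206611666 3185
floor rect in nest0 ((-2.8504791259765625, -3.3366775512695312), (74.42472839355469, 54.07412338256836), 0.6585023999214172)
floor z 2.0305469941157934
centre world [[519.27307508 222.1994463   41.64909948]] c [526.19343325 223.38682182  45.6982478 ]
knob [  5.1156636  -74.39611693  47.07806637] [[ -1.9 -81.7  45.8]
 [ 12.6 -67.1  48.2]]
top ((5.360252857208252, -74.27718353271484), (17.652347564697266, 17.448802947998047), 61.160953521728516) 47.10085613629862
90 235 [588.  36.  30.]
375 245 [613. 325.  24.]
460 230 [581. 401.  29.]
225 300 [693. 160.  46.]
bench [4.09846597e+02 2.31197991e+02 2.22647462e-01]
```

```bash
python3 - <<'E'
from h import *
C=np.load("n_c.npy"); F=np.load("n_f.npy").astype(int)
yaw=np.radians(7.0); o=np.array([527,223.,45.])
for it in range(4):
    Rn=nestR(yaw); N=(C-o)@Rn; x,y,z=N[...,0],N[...,1],N[...,2]
    fl=((np.abs(z)<2.5)&(np.abs(x)<44)&(np.abs(y)<23)&(F.min(-1)>100)).astype(np.uint8)
    fl=cv2.morphologyEx(fl,cv2.MORPH_OPEN,np.ones((5,5),np.uint8)); n,l,st,_=cv2.connectedComponentsWithStats(fl); fl=l==1+np.argmax(st[1:,4])
    P=N[fl]; r=cv2.minAreaRect(P[:,:2].astype(np.float32)); ph=np.nanpercentile(P,[1,99],axis=0)
    A=np.c_[P[:,:2],np.ones(len(P))]; s=np.linalg.lstsq(A,P[:,2],rcond=None)[0]
    red=(F[...,0]>140)&(F[...,1]<70)&(F[...,2]<70); red[:,:120]=0;red[:,240:]=0
    k=N[red]; k=k[k[:,2]>np.nanpercentile(k[:,2],95)-2.5]; kc=np.array(cv2.minAreaRect(k[:,:2].astype(np.float32))[0])
    print("yaw",np.degrees(yaw).round(2),"o",o.round(1),"rect",np.round(r[0],1),np.round(r[1],1),round(r[2],1),"pct",ph[:,:2].round(1).tolist(),"slope",np.degrees(s[:2]).round(2),"z",s[2].round(2),"knob",kc.round(1),np.median(k[:,2]).round(1))
    st=(x>35)&(x<50)&(z>8)&(z<34)&(y>-10)&(y<20); print("  stop face x",np.nanpercentile(x[st],[10,25,50,75,90]).round(1),st.sum())
    for a,b in((-37,-26),(27,38)):
        q=(x>a)&(x<b)&(z>6)&(z<34)&(y>15)&(y<32); print("  left fence y",np.nanpercentile(y[q],[10,50,90]).round(1) if q.sum() else 0,q.sum())
    for a,b in((-35,-25),(25,35)):
        q=(x>a)&(x<b)&(z>6)&(z<28)&(y>-42)&(y<-28); print("  pad y",np.nanpercentile(y[q],[10,50,90]).round(1) if q.sum() else 0,q.sum())
    lf=(x>-56)&(x<-30)&(z>34)&(z<44)&(np.abs(y)<20); print("  lower fence top x",np.nanpercentile(x[lf],[2,50,98]).round(1),np.nanpercentile(z[lf],[50,98]).round(1))
    # update from knob/floor: keep origin on floor plane
    fc=ph[:,:2].mean(0); v=fc-kc; yaw+=np.arctan2(-v[0],v[1])*0.8
    o=o+Rn@np.array([fc[0],fc[1],s[2]])
E
```

```text
yaw 7.0 o [527. 223.  45.] rect [1.2 0.5] [67.1 38. ] 0.4 pct [[-31.5, -17.9], [33.6, 19.1]] slope [-0.    0.33] z 0.95 knob [ -0.6 -72. ] 50.5
  stop face x [41.2 41.4 41.6 41.8 42. ] 539
  left fence y 0 0
  left fence y 0 0
  pad y [-33.4 -33.2 -33. ] 77
  pad y [-40.8 -32.7 -32.5] 70
  lower fence top x [-47.3 -44.8 -39.8] [40.3 43.7]
yaw 6.01 o [527.3 223.7  46.3] rect [ 0.2 -0.1] [67.1 38. ] 1.3 pct [[-32.6, -18.6], [32.5, 18.6]] slope [-0.03  0.83] z 0.02 knob [ -0.5 -73.1] 48.9
  stop face x [40.1 40.3 40.5 40.8 41. ] 535
  left fence y 0 0
  left fence y 0 0
  pad y [-34.7 -34.4 -34.2] 73
  pad y [-33.4 -33.1 -32.9] 66
  lower fence top x [-48.4 -45.7 -40.8] [39.9 43.3]
yaw 5.73 o [527.3 223.7  46.3] rect [ 0.3 -0.1] [67.1 37.9] 1.5 pct [[-32.6, -18.6], [32.5, 18.6]] slope [-0.03  0.97] z 0.0 knob [ -0.1 -73.2] 48.7
  stop face x [40.  40.3 40.6 40.8 41.1] 535
  left fence y 0 0
  left fence y 0 0
  pad y [-34.9 -34.6 -34.4] 77
  pad y [-40.2 -33.  -32.8] 71
  lower fence top x [-48.5 -45.7 -40.8] [39.9 43.3]
yaw 5.66 o [527.3 223.7  46.3] rect [ 0.3 -0.1] [67.1 37.9] 1.6 pct [[-32.6, -18.6], [32.6, 18.6]] slope [-0.03  1.01] z -0.0 knob [ -0.  -73.2] 48.7
  stop face x [40.  40.3 40.6 40.9 41.1] 535
  left fence y 0 0
  left fence y 0 0
  pad y [-34.9 -34.6 -34.4] 78
  pad y [-40.1 -33.  -32.8] 71
  lower fence top x [-48.5 -45.6 -40.7] [39.9 43.3]
```

```bash
cat >> h.py <<'E'
NR=nestR(np.radians(7.4)); NO=np.array([527,223,45.])+nestR(np.radians(7.))@np.array([-1.4,.9,.5])
NQ=list(toolq(NR,0))
def nest(x,y,z): return list(NO+NR@np.array([x,y,z],float))
def flat(a): return list(toolq(R.from_euler('z',a).as_matrix(),0))
def measure(xy,h):
    "refine part pose from wrist view: (x,y,yaw), size"
    f=grab("wrist"); C=cloud(f)
    mk=((C[...,2]>h*.5)&(C[...,2]<h+6)&(np.hypot(C[...,0]-xy[0],C[...,1]-xy[1])<70)).astype(np.uint8)
    mk=cv2.morphologyEx(mk,cv2.MORPH_OPEN,np.ones((3,3),np.uint8))
    n,l,st,ce=cv2.connectedComponentsWithStats(mk); i=1+np.argmax(st[1:,4])
    cnt=max(cv2.findContours((l==i).astype(np.uint8),cv2.RETR_EXTERNAL,cv2.CHAIN_APPROX_NONE)[0],key=len)[:,0].astype(float)
    T=f["pose"]; r=np.c_[(cnt[:,0]-f["cx"])/f["fx"],-(cnt[:,1]-f["cy"])/f["fy"],-np.ones(len(cnt))]@T[:3,:3].T
    P=T[:3,3]+r*((h-T[2,3])/r[:,2])[:,None]
    (cx,cy),(w,hh),a=cv2.minAreaRect(P[:,:2].astype(np.float32))
    if w<hh: a+=90
    a=(a+90)%180-90
    print("part",np.round([cx,cy],1),"size",np.round(sorted((w,hh)),1),"yaw",round(a,1),"zmed",np.nanmedian(C[l==i][:,2]).round(1))
    return f,np.array([cx,cy]),np.radians(a),sorted((w,hh))
def F(): return np.array(m.current_force())
E
python3 - <<'E'
from h import *
print("nest",NO,np.degrees(0)); 
p=(461.,-208.)
m.move_pose([*p,110],flat(np.radians(-11)))
f,c,a,s=measure(p,16); save(f,"body1.png")
m.set_gripper(64,force=30)
m.movel([*c,25],v=120,orientation=flat(a)); f0=F()
m.movel([*c,4],v=60)
z=4
while z>-8:
    z-=1; m.movel([*c,z],v=30); d=F()-f0
    if abs(d[2])>2: break
print("touch z",z,d.round(2),m.current_tcp_pos(),m.current_grip_width(),m.current_clock())
E
```

```text
nest [525.4387828  223.71506547  44.7330127 ] 0.0
part [ 460.7 -204.9] size [47.8 76.4] yaw -10.7 zmed 16.3
touch z -7 [-2.1  -1.43  9.68] [ 460.89640152 -204.83235394   -6.00714119] 64.12507079952638 7.8417
```

View pics/body1.png

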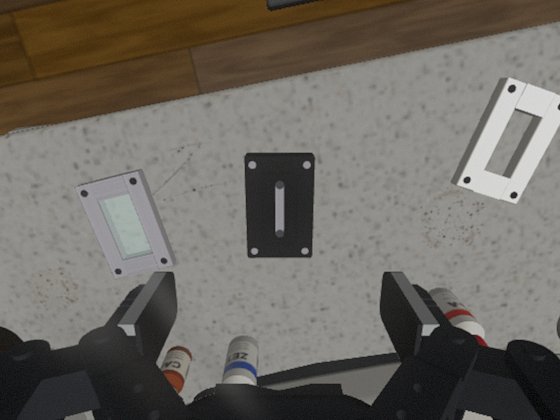

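Wrist view: body centred at (280,205), undisturbed, with the window (127,222) and spacer (512,140) beside it. The fingertips touch the bench 6 mm short of the TCP at 64 mm opening. I'll grip, then place.

```bash
cat >> h.py <<'E'
def grip(c,a):
    m.movel([*c,-2.5],v=40,orientation=flat(a)); m.set_gripper(40,force=30)
    print("grip w",round(m.current_grip_width(),1),"f",m.current_grasp_force())
    m.movel([*c,60],v=120); m.movel([*c,190],v=200); print("w",round(m.current_grip_width(),1))
def place(h,x=2.,y=-3.):
    "h: height of the stack already there; part underside = TCP+2.5"
    m.move_pose(nest(x,y,h+100),NQ); m.movel(nest(x,y,h+16),v=120)
    m.dwell(.2); f0=F(); z=h+4; m.movel(nest(x,y,z),v=60); 
    while z>h-7:
        d=(F()-f0)@NR
        if abs(d[2])>2.5 or np.linalg.norm(d)>6: break
        z-=.7; m.movel(nest(x,y,z),v=20)
    print("contact z",round(z,1),"force nest axes",d.round(1),"tcp nest",((np.array(m.current_tcp_pos())-NO)@NR).round(1))
def release(h,x=2.,y=-3.):
    m.set_gripper(66); m.dwell(.15)
    m.movel(nest(x,y,h+50),v=100); m.movel(nest(x-15,y,140),v=200)
    m.dwell(.1)
E
python3 - <<'E'
from h import *
grip((460.7,-204.9),np.radians(-10.7))
place(0)
f=grab("side"); cv2.imwrite("pics/side2.png",cv2.resize(f["frame"][120:260,200:400,::-1],(800,560),interpolation=cv2.INTER_CUBIC))
print(m.current_clock())
E
```

```text
grip w 47.6 f 33.90505219620536
w 47.1
contact z -2.3 force nest axes [ 0.  -1.7  3.3] tcp nest [ 2.  -2.9 -2. ]
15.1167
```

```bash
python3 - <<'E'
from h import *
release(0)
f=grab("wrist"); C=cloud(f); N=(C-NO)@NR
x,y,z=N[...,0],N[...,1],N[...,2]; dk=(f["frame"].max(-1)<150)&(np.abs(z-16.5)<2.5)&(np.abs(x)<45)&(np.abs(y)<40)
l=cv2.morphologyEx(dk.astype(np.uint8),cv2.MORPH_OPEN,np.ones((5,5),np.uint8))>0
P=N[l]; print(np.percentile(P,[1,50,99],axis=0).round(1),cv2.minAreaRect(P[:,:2].astype(np.float32)))
A=np.c_[P[:,:2],np.ones(len(P))]; print(np.degrees(np.linalg.lstsq(A,P[:,2],rcond=None)[0][:2]).round(2))
cv2.imwrite("pics/nest2.png",cv2.resize(f["frame"][90:290,100:400,::-1],(750,500),interpolation=cv2.INTER_CUBIC)); print(m.current_clock())
E
```

```text
[[-33.1 -25.4  14.9]
 [ -0.9  -2.2  16.5]
 [ 36.2  21.4  18.1]] ((1.9092903137207031, -2.0068092346191406), (48.06019973754883, 71.7413558959961), 89.63491821289062)
[-0.02  0.  ]
17.025
```

View pics/nest2.png

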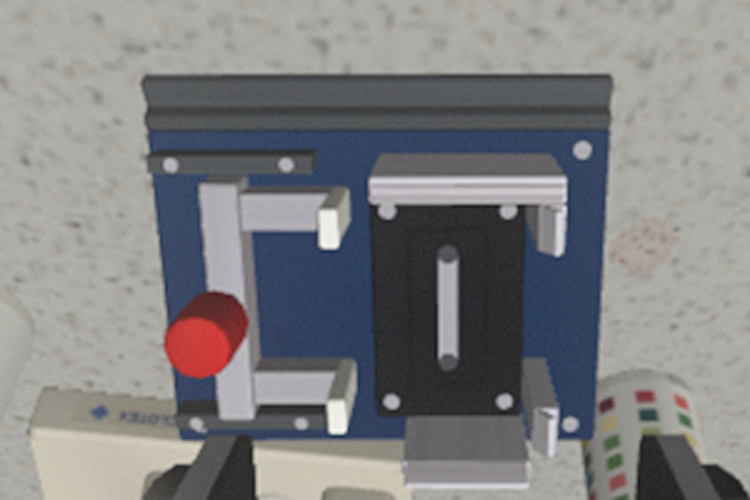

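The body lies flat in the pocket (centre about (448,305) in the crop), seated at the lower fence with a small gap to the left fence. Next the spacer.

```bash
cat > pp.py <<'E'
from h import *
def pick(p,a0,h):
    m.move_pose([*p,110],flat(a0))
    f,c,a,s=measure(p,h)
    assert abs(s[0]-48)<4 and abs(s[1]-76)<4,s
    m.set_gripper(64,force=30)
    m.movel([*c,25],v=120,orientation=flat(a)); f0=F(); m.movel([*c,2],v=70)
    print("force",(F()-f0).round(1)); grip(c,a)
E
python3 - <<'E'
from pp import *
pick((447.,-45.),np.radians(-30),10)
place(16,x=1.5)
f=grab("wrist"); save(f,"sp_place.png")
print(m.current_clock())
E
```

```text
part [447.7 -40.1] size [47.8 76.9] yaw -28.3 zmed 10.3
force [-0.3  0.5 -0.2]
grip w 46.9 f 30.967823266983032
w 47.3
contact z 13.7 force nest axes [-0.9  0.3  5.7] tcp nest [ 1.5 -3.  14.2]
26.6167
```

```bash
python3 - <<'E'
from pp import *
release(16,x=1.5)
f=grab("wrist"); C=cloud(f); N=(C-NO)@NR; x,y,z=N[...,0],N[...,1],N[...,2]
l=((np.abs(z-26.5)<2)&(np.abs(x)<44)&(np.abs(y)<31)).astype(np.uint8); l=cv2.morphologyEx(l,cv2.MORPH_OPEN,np.ones((3,3),np.uint8))>0
P=N[l]; print(np.percentile(P,[1,50,99],axis=0).round(1),cv2.minAreaRect(P[:,:2].astype(np.float32)))
A=np.c_[P[:,:2],np.ones(len(P))]; print(np.degrees(np.linalg.lstsq(A,P[:,2],rcond=None)[0][:2]).round(2))
cv2.imwrite("pics/nest3.png",cv2.resize(f["frame"][90:290,100:400,::-1],(750,500),interpolation=cv2.INTER_CUBIC)); print(m.current_clock())
E
```

```text
[[-35.8 -25.7  25. ]
 [ -1.8  -1.9  26.5]
 [ 37.3  21.4  28. ]] ((3.8435516357421875, -2.1672191619873047), (79.92570495605469, 48.0362663269043), 0.03934172913432121)
[-0.05 -0.03]
28.4417
```

View pics/nest3.png

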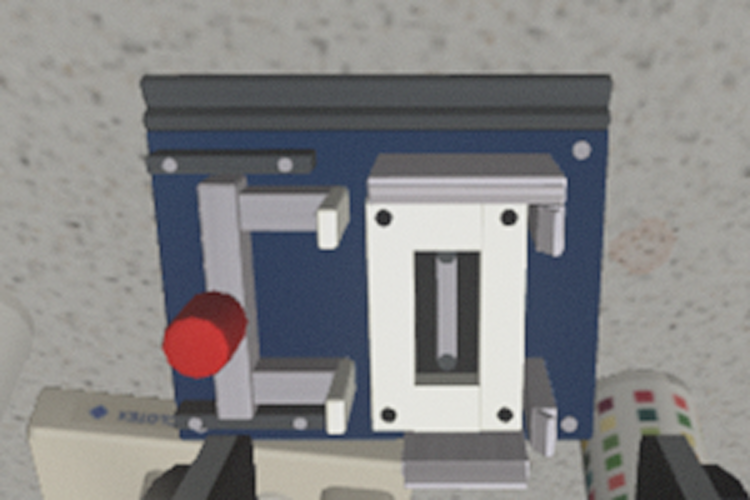

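The spacer lies flat and square on the body, about 2 mm off the left fence. Next the window, pressed lightly down-slope to the fence before release.

```bash
python3 - <<'E'
from pp import *
C0=None
pick((456.,-321.),np.radians(2.7),10)
place(26,x=1.5)
p=(np.array(m.current_tcp_pos())-NO)@NR; f0=F(); x=1.5
while x>-3:
    x-=.5; m.movel(nest(x,-3,p[2]+.2),v=20); d=(F()-f0)@NR
    if d[0]>4: break
print("fence at x",x,d.round(1),m.current_clock())
release(26,x=x)
f=grab("wrist"); C=cloud(f); N=(C-NO)@NR; X,Y,Z=N[...,0],N[...,1],N[...,2]
np.save("fin_N.npy",N); np.save("fin_f.npy",f["frame"])
for nm,s in(("top upper edge",(np.abs(Z-36.5)<1.5)&(X>20)&(X<41)&(np.abs(Y)<15)),("top all",(np.abs(Z-36.5)<1.5)&(np.abs(X)<41)&(np.abs(Y)<30))):
    P=N[s]; print(nm,s.sum(),np.percentile(P,[1,50,99],axis=0).round(1).tolist())
s=(X>38.5)&(X<48)&(Z>8)&(Z<32)&(np.abs(Y)<15); print("stop face",s.sum(),np.percentile(X[s],[10,50,90]).round(1) if s.sum() else 0)
for a,b in((2,14),(17,25),(27.5,34)):
    s=(X>32)&(X<40.5)&(Z>a)&(Z<b)&(np.abs(Y)<18); print("layer side",a,b,s.sum(),np.percentile(X[s],[10,50,90]).round(1) if s.sum() else 0)
cv2.imwrite("pics/nest4.png",cv2.resize(f["frame"][90:290,100:400,::-1],(750,500),interpolation=cv2.INTER_CUBIC)); print(m.current_clock())
E
```

```text
part [ 455.9 -319.7] size [47.9 76.5] yaw 3.2 zmed 10.0
force [ 0.8 -1.1 -0.2]
grip w 46.8 f 31.441673040390015
w 47.1
contact z 23.7 force nest axes [ 0.3 -0.5  5.9] tcp nest [ 1.4 -2.9 24.2]
fence at x -2.0 [ 4.6  0.1 -5.7] 41.3083
top upper edge 733 [[20.1, -14.4, 35.0], [29.4, 0.2, 36.4], [37.4, 14.7, 37.8]]
top all 5251 [[-38.0, -25.5, 35.0], [-3.8, -1.4, 36.3], [36.9, 24.4, 37.8]]
stop face 126 [42.6 43.1 43.5]
layer side 2 14 0 0
layer side 17 25 0 0
layer side 27.5 34 0 0
43.075
```

View pics/nest4.png

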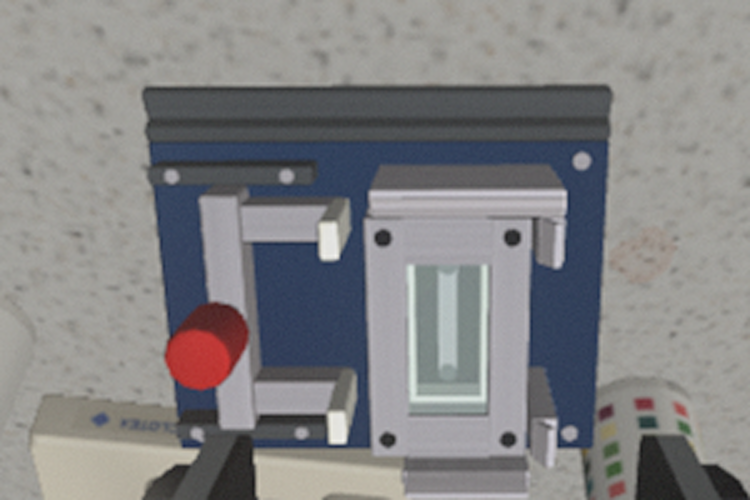

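The window is flat on top, its edge 5.7 mm from the upper stop, so it is seated on the lower fence. The red knob is at (205,345) in the crop. Now I'll push the slide.

```bash
python3 - <<'E'
from h import *
m.move_pose(nest(0,-114,100),NQ); m.set_gripper(0)
m.movel(nest(0,-114,28),v=120); m.dwell(.15); f0=F()
print("free",m.current_clock())
y=-114
m.movel(nest(0,-101,28),v=60); y=-101
while y<-80:
    y+=.7; m.movel(nest(0,y,28),v=25); d=(F()-f0)@NR
    print(round(y,1),round(d[1],1),end="; ")
    if d[1]<-13: break
print("\nend",y,d.round(1),((np.array(m.current_tcp_pos())-NO)@NR).round(1),m.current_clock())
E
```

```text
free 45.1583
-100.3 0.9; -99.6 -0.0; -98.9 1.0; -98.2 2.0; -97.5 1.1; -96.8 -0.3; -96.1 -1.1; -95.4 -1.4; -94.7 -1.5; -94.0 0.1; -93.3 -1.5; -92.6 -1.8; -91.9 -0.4; -91.2 -0.3; -90.5 -1.0; -89.8 -0.6; -89.1 -1.0; -88.4 -1.9; -87.7 -1.5; -87.0 -3.6; -86.3 -4.5; -85.6 -5.8; -84.9 -7.9; -84.2 -8.2; -83.5 -10.0; -82.8 -10.3; -82.1 -11.8; -81.4 -12.5; -80.7 -12.4; -80.0 -15.6; 
end -79.99999999999991 [  1.1 -15.6   8. ] [ -0.3 -87.7  27.7] 53.025
```

```bash
python3 - <<'E'
from h import *
m.movel(nest(0,-112,28),v=80); m.movel(nest(0,-112,90),v=200); m.move_pose(nest(-15,0,140),NQ); m.dwell(.1)
f=grab("wrist"); C=cloud(f); N=(C-NO)@NR; X,Y,Z=N[...,0],N[...,1],N[...,2]
for a,b in((-35,-25),(25,35)):
    s=(X>a)&(X<b)&(Z>10)&(Z<31)&(Y>-40)&(Y<-18); print("pad",s.sum(),np.percentile(Y[s],[10,50,90]).round(1) if s.sum() else 0)
s=(np.abs(Z-36.5)<1.5)&(np.abs(X)<33)&(np.abs(Y)<32)&((X>-20)&(X<20)); print("top",np.percentile(N[s],[1,50,99],axis=0).round(1).tolist())
s=(np.abs(Z-36.5)<1.5)&(X>20)&(X<41)&(np.abs(Y)<15); print("upper",np.percentile(X[s],99).round(1))
red=(f["frame"][...,0]>140)&(f["frame"][...,1]<70)&(Y<-40)&(Y>-90); k=N[red]; k=k[k[:,2]>47]; print("knob",np.median(k,0).round(1))
cv2.imwrite("pics/nest5.png",cv2.resize(f["frame"][90:290,100:400,::-1],(750,500),interpolation=cv2.INTER_CUBIC)); print(m.current_clock())
g=grab("side"); save(g,"side5.png")
E
```

```text
pad 87 [-38.8 -35.6 -33.1]
pad 86 [-38.8 -35.5 -32.4]
top [[-19.7, -23.9, 35.0], [-0.9, -0.2, 36.1], [19.5, 23.1, 37.8]]
upper 34.5
knob [ -0.2 -63.2  50.3]
54.7417
```

View pics/nest5.png

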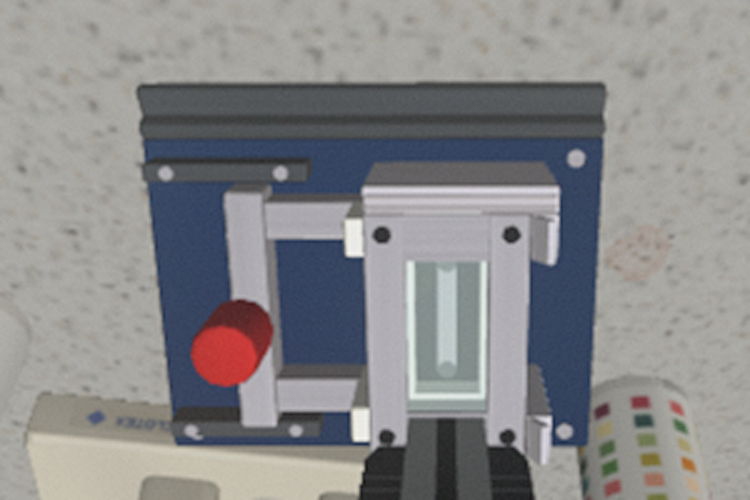

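View pics/side5.png

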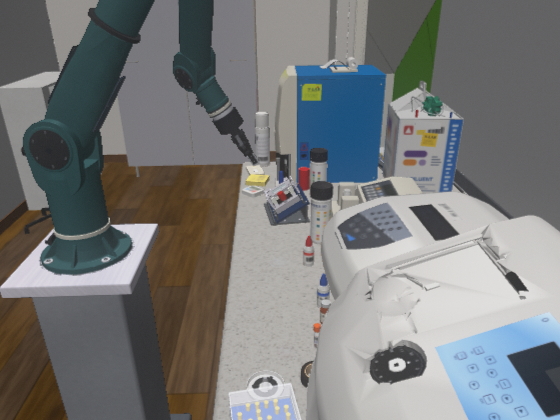

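The slide has travelled 10 mm and its pads are on the stack. The window sits in the fence corner, the bystanders stand where they were, and the arm is clear.

```bash
python3 -c "
from rig import manip as m
print(m.sign_off(), m.current_clock())"
```

```text
the job is handed in; nothing more can be done
the job is handed in; nothing more can be done
```

The job is handed in at about 55 s: body, spacer and window are stacked in the nest and the slide is pushed in 10 mm onto them; by the last pictures the window sits in the fence corner (the two parts under it were hidden by then) and the other things stand where they were.

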